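Lock the vial carrier and hold the label checker's sprung lid at its pointer

ROBOT

A 6-joint arm with a two-finger parallel gripper is mounted at the origin on the work surface. World frame = base frame: x ahead of the robot, y to its left, z up, the work surface at z = 0. Lengths are in m, angles in rad, forces in N, time in s.
With the tool pointing down it reaches from about 0.275 to 1 m from the base axis. Payload 8.4 kg.
Tool frame: the origin (TCP) lies on the centre line of the jaws, within the pads' length; the fingertips stand 17 mm ahead of it and the grasp point (between the pads) lies 2 mm behind it (bot.tcp_to_tips is the z of the fingertips in the tool frame, in m); z points along the fingers, y is the line along which they close (so a half turn about z gives the same grasp; the last joint's range is limited). The gripper opens to 85 mm and grips with 20 to 120 N. Pads are 22 mm wide; open, the fingers measure 114 mm over their backs; the gripper's body (76 mm by 85 mm) begins 54 mm behind the grasp point. The pads swing forward as they close: fully open they stand 13 mm farther back than shut.
Start: joints at [-1.127, 0.353, 1.633, -0, 1.155, -0.002], TCP at [0.269, -0.564, 0.248] pointing down, gripper open.
Joint ranges: [-2.63, 2.63], [-0.92, 2.1], [0.06, 2.66], [-1.3, 4.44], [0, 2.69], [-3.02, 3.02]. Speed limits (rad/s): [2.22, 2.22, 2.79, 3.14, 3.14, 3.14].

INTERFACE

Orientations are given as a unit quaternion [x, y, z, w].
In Python, from workcell import bot, hand, kinematics, get_obs, vision, hand_in gives the robot as it stands. The module is installed in compiled form; this text tells all that it offers. Calls block until the motion is done:
- bot.reach(position, orientation): joint-space move of the TCP to a pose.
- bot.servo_line(position, ori=None, velocity=0.15): straight line of the TCP; ori=None keeps the orientation; velocity is the mean speed in m/s.
- bot.goto_joints(angles): joint-space move.
- hand.move_gripper(opening, strength=None): finger opening in m; strength is the grip in N (None keeps the last); returns when the fingers have stopped.
- bot.dwell(seconds).
- kinematics.solve_ik(position, orientation): joint angles nearest the present ones, or None.
- get_obs(): the state.
- vision.read_camera(name): name is "scene" or "top"; returns a dict with "frame" (384x512x3 uint8, red, green, blue), "intrinsics" (3x3 intrinsics, pixels), "view" (4x4, takes a point from world to camera coordinates). Camera axes: x right, y down, z forward; pixel columns grow to the right and rows downward; lengths in m; the calibration is good to about 2 mm. A picture is of the moment at which its call begins. There is no depth.
A pose or a line that the arm cannot do raises bot.IKError and nothing moves.
- hand_in(): hands the job in; it is judged then, once.
The state is a dict: "time_s": time; "joint_pos": joint angles; "joint_vel": joint speeds; "joint_efforts": joint torques, N m; "position": TCP position; "orientation": TCP orientation; "wrist_force": force on the tool from outside, world axes, zero at the start; "ft_torque": the same for the moment, N m; "gripper_width": finger opening in m; "grip_force": force on a finger pad.
Only numpy, scipy, OpenCV 4.12 (cv2) and the standard library are available. Lean on these libraries where they do the work, as an engineer would, in place of code of your own. Each camera call takes 0.05 s, during which the arm holds its last target. There are 200 camera calls.

TASK

Get the vials ready for the label checker: swing the carrier's keeper bar fully shut across the row of vials, so that it snaps into its detent. Then lift the checker's sprung lid by its bar handle until the lid lies at the same slope as the pointer arm on its side, and finish while still holding it there, steady in the gripper, so that a colleague can put the carrier in. Keep the vials standing in the carrier, leave the pointer as it is set, and do not disturb the other things on the bench.

Things in the scene. Friction and masses are not known exactly. Their poses are not given: they have to be found in the camera images.
- keeper_pivot (a point): Vertical hinge pin of the keeper bar on the carrier, 36 mm above the bench (the height of the bar's middle). Fixed. Its axes are the carrier's: the bar when shut runs from here along -x; it opens towards +y; z up.
- keeper (a joint): Angle of the keeper bar about the vertical pin, rad: 0 = shut on its stop in the detent, growing as it opens (to 1.3); starts about 0.65 to 1.05. It stays where it is left by friction, about 0.4 N at the knob. The last 0.1 rad needs about 2 N at the knob to ride over a spring plunger; below 0.04 it snaps to 0 by itself.
- keeper_knob (a point): The upright black round knob at the free end of the keeper bar (a steel bar 6 mm thick, 10 mm tall, its top 41 mm above the bench): 14 mm in diameter, its top 67 mm above the bench; this point is on its axis, 52 mm above the bench, 165 mm from the hinge pin. It can be pinched or pushed.
- carrier: Aluminium vial carrier fixed to the bench: base plate 180 x 90 x 8 mm (x, y, z), three low walls 42 mm tall round four standing vials, open towards +y, where the keeper bar closes at y = +30 mm. Origin at the centre of its underside, x along the row. The hinge pin is at (80, 30) mm, the knob of the shut bar at (-85, 30) mm, the detent's plunger, 28 mm tall, at (-60, 36) mm.
- checker: The label checker, a white open-topped housing fixed to the bench, 170 x 190 x 85 mm (x, y, z) with a grey lid on top hinged along its far (+x) edge. Origin at the centre of its underside. The bar handle stands out from its front (-x) face; the arc and the pointer arm are on its -y side, at y = -110 to -137 mm.
- checker_hinge (a point): Middle of the lid's hinge axis, at (85, 0, 88) mm in the checker's frame, with the checker's axes; the lid turns about its y axis.
- lid (a joint): Lid angle, rad: 0 = shut (lying level), growing as the front edge rises, to 1.3 at most. A spring and the lid's weight (about 0.35 kg) press it shut: about 3.5 N upward at the bar handle to start it, 5 to 8 N when it stands at the pointer. Let go, it falls shut.
- lid_bar (a point): Middle of the lid's handle: a round steel bar, 12 mm thick, 128 mm long along the hinge, on two arms 60 mm either side of its middle. In the lid's axes (these) it is at (-220, 0, 14) mm from the hinge axis; with the lid shut it is 102 mm above the bench and 50 mm out from the housing's front face. It can turn between the fingers.
- pointer (a joint): Angle of the pointer arm, rad, measured as the lid angle is: the angle at which the lid is to be held, 0.45 to 0.80 (differs each time). It is held by friction.
- pointer_tip (a point): Round tip (14 mm ball) of the pointer arm, a thin straight steel bar 215 mm long from the hinge axis, on the checker's -y side, with a black clamp knob where it crosses the arc. The arm's centre line passes through the hinge axis. Axes: those of the arm; x along it, matching the lid's x when they have the same slope.
- roll_big: Bystander: roll of white labels, 100 mm across, 70 mm tall; origin under its centre.
- roll_small: Bystander: roll of white labels, 80 mm across, 45 mm tall; origin under its centre.
- bottle_a: Bystander: amber bottle, 30 mm across, 75 mm tall; origin under its centre.
- bottle_b: Bystander: amber bottle with a paper label, 40 mm across, 100 mm tall; origin under its centre.
- jar: Bystander: clear jar with a white cap, 60 mm across, 70 mm tall; origin under its centre.
- cap_box: Bystander: open grey box 110 x 90 x 45 mm; origin under its centre.
- spatula: Bystander: spatula 170 mm long, lying flat along its x axis.
- label_block: Bystander: block of paper labels 70 x 50 x 20 mm; origin under its centre.
- vial0: Amber vial with a paper label and a black cap, 23 mm across, 62 mm tall, number 1 of four in the carrier's row; stands on the carrier's base plate; origin under its centre.
- vial1: Amber vial with a paper label and a black cap, 23 mm across, 62 mm tall, number 2 of four in the carrier's row; stands on the carrier's base plate; origin under its centre.
- vial2: Amber vial with a paper label and a black cap, 23 mm across, 62 mm tall, number 3 of four in the carrier's row; stands on the carrier's base plate; origin under its centre.
- vial3: Amber vial with a paper label and a black cap, 23 mm across, 62 mm tall, number 4 of four in the carrier's row; stands on the carrier's base plate; origin under its centre.
There are look-alikes about, which are no part of the job. There is more than one size of the carrier; the job needs the larger.

How it is judged:
On the way, in this order (a step that is already met when the one before it is completed fails the run):
1. the keeper bar is shut in its detent, with the lid still down (value of joint keeper below 0.03 rad and value of joint lid below 0.2 rad), for 0.2 s.
2. the lid is lifted to the pointer's slope and held in the fingers (angle between the x axis of lid_bar and the x axis of pointer_tip, either way round below 0.09 rad and contact force between the fingers and lid above 3 N), for 0.3 s.
At the end, for the whole second after the job is handed in: The keeper bar is shut (within 0.03 rad), the lid is within 0.09 rad (5 degrees) of the pointer arm's slope and still, the fingers carry it with at least 3 N and no bystander props it, and the four vials stand in the carrier (all of step 2 and value of joint keeper below 0.03 rad and velocity of joint lid between -0.08 and 0.08 rad/s and contact force between lid and roll_big below 0.3 N and contact force between lid and roll_small below 0.3 N and contact force between lid and bottle_a below 0.3 N and contact force between lid and bottle_b below 0.3 N and contact force between lid and jar below 0.3 N and contact force between lid and cap_box below 0.3 N and contact force between lid and spatula below 0.3 N and contact force between lid and label_block below 0.3 N and angle between each of vial0, vial1, vial2, vial3's own z axis and vertical below 0.25 rad and y of vial0 in the frame of carrier between -0.025 and 0.025 m and z of each of vial0, vial1, vial2, vial3 in the frame of carrier below 0.02 m and y of vial1 in the frame of carrier between -0.025 and 0.025 m and y of vial2 in the frame of carrier between -0.025 and 0.025 m and y of vial3 in the frame of carrier between -0.025 and 0.025 m); the arm keeps its last pose, push and grip.
It fails at once if a bystander is pushed more than 30 mm (distance of any of roll_big, roll_small, bottle_a, bottle_b, jar, cap_box, spatula, label_block from where it was at the start of the episode above 0.03 m).
It fails at once if a vial is tipped over (angle between any of vial0, vial1, vial2, vial3's own z axis and vertical above 0.6 rad).
It fails at once if the pointer is moved from its setting (distance of pointer_tip from where it was at the start of the episode above 0.008 m).
It also fails if it takes over 48 s, if anything falls off the work surface, if the arm or the gripper's body presses on something with over 40 N, if the wrist force passes 120 N, or if a joint passes its speed limit or range.

## Working session

There is one attempt and no reset: what is moved stays moved. The work goes in short steps, each a Python script; the robot and the scene stay as the last script left them, time stands still between calls to the robot, and variables do not carry over. Pictures are saved under pics/ and viewed, at most 10 in all, crops included, and the job is handed in when it is done.

```bash
mkdir -p pics; cat > h.py <<'E'
from workcell import bot, hand, kinematics, get_obs, vision, hand_in
import numpy as np, cv2
from scipy.spatial.transform import Rotation as R
def ray(c,px):
    K,V=np.array(c["intrinsics"]),np.array(c["view"]); r=V[:3,:3]; o=-r.T@V[:3,3]
    return o, r.T@np.linalg.solve(K,[px[0],px[1],1.])
def onz(c,px,z):
    o,d=ray(c,px); return o+d*(z-o[2])/d[2]
def proj(c,p):
    K,V=np.array(c["intrinsics"]),np.array(c["view"]); q=K@(V[:3,:3]@np.asarray(p)+V[:3,3]); return q[:2]/q[2]
def tri(c1,p1,c2,p2):
    o1,d1=ray(c1,p1);o2,d2=ray(c2,p2)
    t=np.linalg.lstsq(np.c_[d1,-d2],o2-o1,rcond=None)[0]
    a,b=o1+t[0]*d1,o2+t[1]*d2; return (a+b)/2,np.linalg.norm(a-b)
def save(c,n,crop=None,s=1):
    f=c["frame"][:,:,::-1]
    if crop: f=f[crop[1]:crop[3],crop[0]:crop[2]]
    cv2.imwrite("pics/"+n,cv2.resize(f,None,fx=s,fy=s,interpolation=cv2.INTER_CUBIC))
E
python3 - <<'E'
from h import *
import pickle
cs={n:vision.read_camera(n) for n in("scene","top")}
pickle.dump(cs,open("c0.pkl","wb"))
for n in cs:
    save(cs[n],n+"0.png",s=1.5); print(n,ray(cs[n],(256,192)),cs[n]["intrinsics"])
print(get_obs()["time_s"])
E
```

```text
scene (array([ 1.12408125, -0.82319142,  0.87574296]), array([-0.45632426,  0.6329928 , -0.62538029])) [[372.11495685   0.         256.4882998 ]
 [  0.         372.11495685 190.79434768]
 [  0.           0.           1.        ]]
top (array([0.4525681 , 0.00414054, 1.2465607 ]), array([ 0.0514304 , -0.01530776, -0.99861688])) [[367.51344187   0.         258.58034804]
 [  0.         367.51344187 189.01895043]
 [  0.           0.           1.        ]]
0.1
```

View pics/scene0.png

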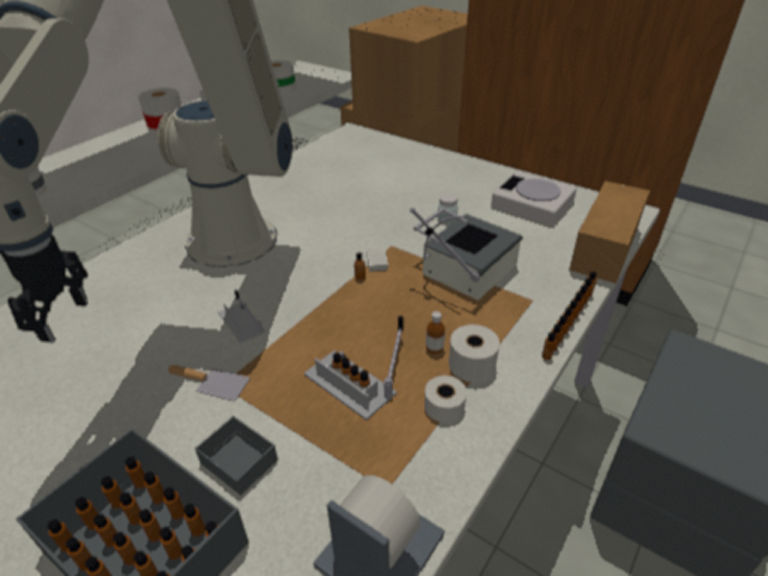

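View pics/top0.png

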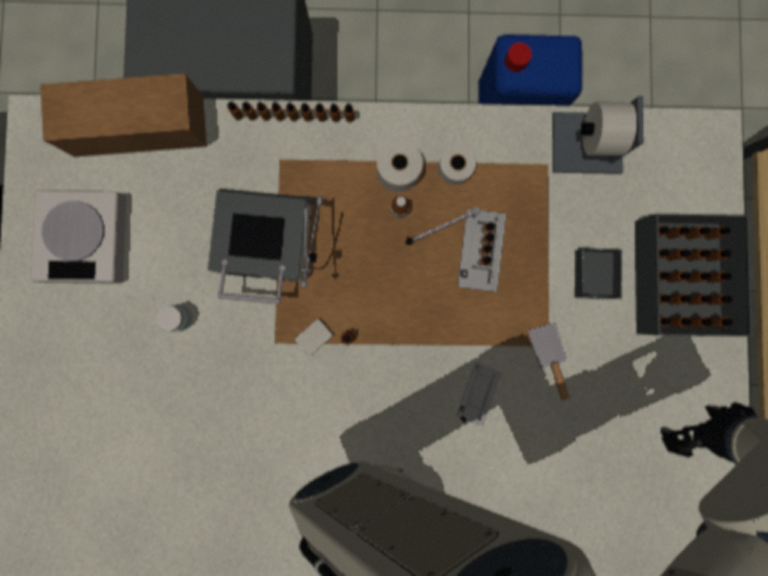

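Top view (1.5× pixels): the candidates for the carrier are the one with four vials and an open keeper at (483,250), the small empty one at (478,392), the 20-vial tray at (700,275) and the vial row at (290,112). I choose (483,250), with its hinge at about (475,212) and its knob at (409,241). The checker is at (260,232). Its bar handle is at (250,297), on the robot's side, and the pointer is at (315,240). The white instrument at (75,237) is a scale, not the checker. I'll check this with a close crop.

```bash
python3 - <<'E'
from h import *
import pickle
cs=pickle.load(open("c0.pkl","rb"))
t=cs["top"]["frame"][:,:,::-1]; s=cs["scene"]["frame"][:,:,::-1]
z=lambda f,x,y,w,h:cv2.resize(f[y:y+h,x:x+w],(400,300),interpolation=cv2.INTER_CUBIC)
# each crop 100x75 or 80x60
a=np.vstack([np.hstack([z(t,130,120,100,75),z(t,256,130,100,75)]),np.hstack([z(s,265,125,100,75),z(s,195,205,100,75)])])
cv2.imwrite("pics/crop1.png",a)
E
```

```text
(no output)
```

View pics/crop1.png

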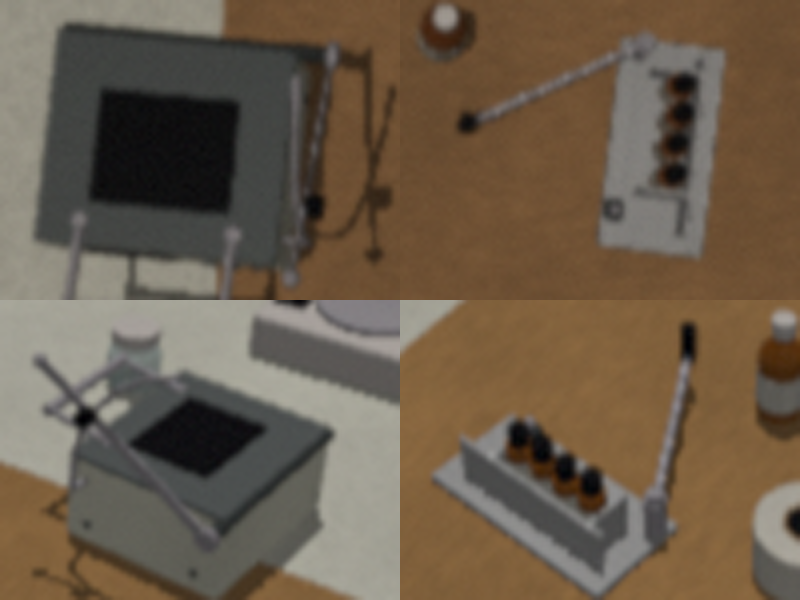

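The crop confirms the choice: the carrier has its hinge at top pixel (317,141), its knob at (273,161) and its plunger at (309,182). The pointer runs from (213,132) to its tip at (203,189), with the clamp knob at (208,171). In the scene view the tip is at (275,140), the clamp at (286,154) and the hinge end at (317,184). The handle bar spans scene (277,152)–(296,140).

```bash
python3 - <<'E'
from h import *
import pickle
np.set_printoptions(precision=4,suppress=True)
cs=pickle.load(open("c0.pkl","rb")); t,s=cs["top"],cs["scene"]
def T(n,a,b): p,e=tri(t,a,s,b); print(n,p,round(e,4)); return p
def blob(c,box):
    x0,y0,x1,y1=box; f=c["frame"][y0:y1,x0:x1].max(2); m=(f<45).astype(np.uint8)
    n,l,st,ce=cv2.connectedComponentsWithStats(m); i=1+np.argmax(st[1:,4]); print(st[i],ce[i]+[x0,y0]); return ce[i]+[x0,y0]
k=T("knob",blob(t,(262,150,284,172)),blob(s,(260,205,276,222)))
h=onz(t,(317.2,141.2),.045); print("hinge",h,np.linalg.norm((k-h)[:2]))
pl=onz(t,(309.2,182),.028);print("plunger",pl)
# base plate corners (top view crop): order
for q in [(622,38),(724,48),(702,258),(600,246)]: print("corner",onz(t,(256+(q[0]-400)/4,130+q[1]/4),.008))
tip=T("tip",(202.5,188.7),(275,140)); cl=T("clamp",blob(t,(200,162,214,180)),blob(s,(280,147,292,160))); ph=T("phinge",(212.7,132.5),(316.7,184.5))
d=tip-ph; print("slope",np.arctan2(d[2],np.hypot(d[0],d[1])),np.linalg.norm(d))
d=cl-ph; print("slope clamp",np.arctan2(d[2],np.hypot(d[0],d[1])))
T("barA",(186.5,201),(277.5,152.5)); T("barB",(147,197),(296,140.5))
for q in [(62,27),(330,48),(275,268),(37,238)]: print("lid corner",onz(t,(130+q[0]/4,120+q[1]/4),.092))
E
```

```text
[ 9  9  4  4 13] [272.6154 160.3846]
[ 6  6  3  8 16] [266.625  214.6875]
knob [ 0.6193 -0.0668  0.051 ] 0.0019
hinge [ 0.6856 -0.2151  0.045 ] 0.16236397525712604
plunger [ 0.551  -0.1917  0.028 ]
corner [ 0.6983 -0.2023  0.008 ]
corner [ 0.6911 -0.2898  0.008 ]
corner [ 0.5111 -0.2709  0.008 ]
corner [ 0.5202 -0.1841  0.008 ]
tip [0.5145 0.141  0.197 ] 0.001
[ 6  6  5  7 24] [207.9583 171.    ]
[ 4  5  5  5 16] [285.75   154.0625]
clamp [0.5683 0.1299 0.1639] 0.0007
phinge [0.6994 0.126  0.0888] 0.0006
slope 0.5280879568811375 0.2147955993966505
slope clamp 0.5197076880004948
barA [0.4837 0.2043 0.0998] 0.007
barB [0.4943 0.3274 0.0956] 0.0058
lid corner [0.7139 0.3378 0.092 ]
lid corner [0.7006 0.1265 0.092 ]
lid corner [0.5255 0.1662 0.092 ]
lid corner [0.5466 0.3523 0.092 ]
```

```bash
cat >> h.py <<'E'
PIV=np.array([.687,-.215]); YAW=-.1; ZK=.061
def kpose(a,z=ZK,r=.165,flip=1):
    th=YAW+np.pi-a; u=np.array([np.cos(th),np.sin(th)]); t=flip*np.array([-u[1],u[0],0])
    Z=np.array([0,0,-1.]); M=np.c_[np.cross(t,Z),t,Z]
    return np.r_[PIV+r*u,z].tolist(), R.from_matrix(M).as_quat().tolist()
E
python3 - <<'E'
from h import *
np.set_printoptions(precision=3,suppress=True)
for fl in(1,-1):
    for a in(1.047,.5,0): print(fl,a,kpose(a)[0],kinematics.solve_ik(*kpose(a,flip=fl)))
hand.move_gripper(.04,20)
p,q=kpose(1.047,.2); 
qs=[np.array(kinematics.solve_ik(*kpose(1.047,.2,flip=f))) for f in(1,-1)]
print(qs)
f=1 if abs(qs[0][5])<abs(qs[1][5]) else -1
print("flip",f)
bot.reach(*kpose(1.047,.2,flip=f))
c=vision.read_camera("top"); d=vision.read_camera("scene")
a=np.hstack([cv2.resize(c["frame"][110:230,215:375],(400,300)),cv2.resize(d["frame"][170:290,180:340],(400,300))])
cv2.imwrite("pics/above.png",a[:,:,::-1]); print(get_obs()["time_s"],get_obs()["position"])
E
```

```text
1 1.047 [0.6191480580831095, -0.06459682856366722, 0.061] [-0.106  0.571  1.766 -0.     0.804  2.611]
1 0.5 [0.5508196235399031, -0.12183399188981914, 0.061] [-0.22   0.504  1.898 -0.     0.739  1.95 ]
1 0 [0.5228243127291258, -0.19852748625327332, 0.061] [-0.366  0.499  1.909 -0.     0.734  1.305]
-1 1.047 [0.6191480580831095, -0.06459682856366722, 0.061] [-0.106  0.571  1.766 -0.     0.804 -0.53 ]
-1 0.5 [0.5508196235399031, -0.12183399188981914, 0.061] [-0.22   0.504  1.898 -0.     0.739 -1.191]
-1 0 [0.5228243127291258, -0.19852748625327332, 0.061] [-0.366  0.499  1.909 -0.     0.734 -1.836]
[array([-0.106,  0.397,  1.684, -0.   ,  1.061,  2.611]), array([-0.106,  0.397,  1.684, -0.   ,  1.061, -0.53 ])]
flip -1
2.9 [ 0.619 -0.066  0.2  ]
```

View pics/above.png

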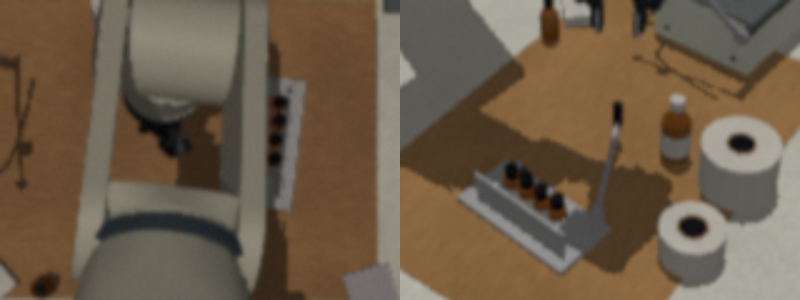

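The gripper is above the knob: its tips are at about (590,10) in the composite, with the knob at (617,110). Nothing has moved, so I'll descend and pinch.

```bash
python3 - <<'E'
from h import *
np.set_printoptions(precision=3,suppress=True)
def st(n): o=get_obs(); print(n,round(o["time_s"],2),np.array(o["position"]),np.array(o["wrist_force"]),round(o["gripper_width"],4),round(o["grip_force"],1))
p,q=kpose(1.047,flip=-1)
bot.servo_line(p,q,.1); st("down")
hand.move_gripper(0.0,20); st("pinch")
o=get_obs()
if .011<o["gripper_width"]<.018 :
    for a in np.linspace(1.047,-.02,9)[1:]:
        p,q=kpose(a,flip=-1); bot.servo_line(p,q,.08); st(round(a,2))
d=vision.read_camera("scene"); save(d,"shut.png",(180,170,340,290),3.5)
E
```

```text
down 4.44 [ 0.62  -0.065  0.062] [ 0.168 -0.445 -0.465] 0.0399 0.0
pinch 4.79 [ 0.619 -0.065  0.061] [-0.79   0.552  4.148] 0.0132 20.7
0.91 5.22 [ 0.6   -0.075  0.061] [ 0.095 -0.377  3.704] 0.0126 20.8
0.78 5.64 [ 0.583 -0.088  0.061] [ 1.731 -2.362  4.9  ] 0.0129 20.9
0.65 6.07 [ 0.567 -0.103  0.061] [ 3.354 -3.522  4.466] 0.0131 20.9
0.51 6.49 [ 0.553 -0.12   0.061] [ 4.358 -3.604  3.803] 0.0131 20.8
0.38 6.92 [ 0.542 -0.139  0.061] [ 5.253 -1.93   4.037] 0.0131 20.8
0.25 7.34 [ 0.533 -0.159  0.061] [ 4.979 -2.997  4.45 ] 0.013 20.8
0.11 7.77 [ 0.527 -0.18   0.061] [ 5.939 -2.124  4.421] 0.0133 20.8
-0.02 8.19 [ 0.525 -0.197  0.061] [12.948 28.26   8.092] 0.0131 22.2
```

View pics/shut.png

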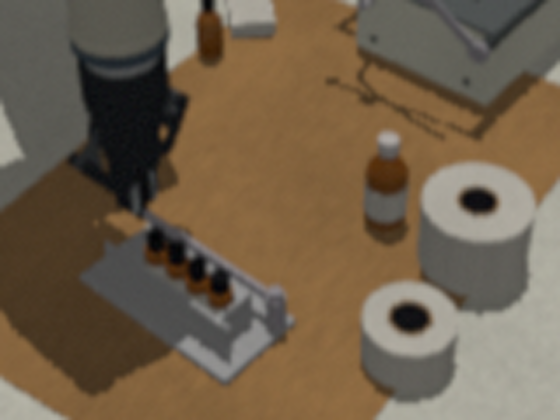

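The bar is across the row of vials and pressed against its stop (28 N against the push), and all four vials are standing. Next I release it, back off upwards and move in front of the lid handle.

```bash
cat >> h.py <<'E'
YC=-.085; XC=np.array([np.cos(YC),np.sin(YC),0]); YV=np.array([-np.sin(YC),np.cos(YC),0]); UP=np.array([0,0,1.])
def tool(pitch,flip=1):   # pitch below horizontal
    z=XC*np.cos(pitch)-UP*np.sin(pitch); x=flip*YV; return z,R.from_matrix(np.c_[x,np.cross(z,x),z]).as_quat().tolist()
E
python3 - <<'E'
from h import *
import pickle
np.set_printoptions(precision=3,suppress=True)
cs=pickle.load(open("c0.pkl","rb"));t=cs["top"]
A,B=onz(t,(186.7,200),.102),onz(t,(146.7,198),.102); print("bar top view",A,B,(A+B)/2,np.linalg.norm(A-B))
M=np.array([.490,.267,.102])
for n in("top","scene"): print(n,[proj(cs[n],M+k*YV) for k in(-.06,.06)])
hand.move_gripper(.04); p,q=kpose(0,.16,flip=-1)
pos=get_obs()["position"]; bot.servo_line([pos[0],pos[1],.2],None,.15)
c=vision.read_camera("scene"); d=vision.read_camera("top"); pickle.dump((c,d),open("c1.pkl","wb"))
k=c["frame"][205:275,190:310]; cv2.imwrite("pics/open.png",np.hstack([cv2.resize(k,(400,300)),cv2.resize(c["frame"][110:200,250:370],(400,300))])[:,:,::-1])
for pi in(.6,.8,1.0):
  for f in(1,-1):
    z,q=tool(pi,f)
    for P in(M-.1*z,M,M+[.037,-.003,.108]):
        try: print(pi,f,kinematics.solve_ik(P.tolist(),q))
        except Exception as e: print(e)
print(get_obs()["time_s"])
E
```

```text
bar top view [0.484 0.201 0.102] [0.489 0.325 0.102] [0.486 0.263 0.102] 0.1234818928868022
top [array([184.765, 199.669]), array([146.055, 195.907])]
scene [array([277.289, 151.885]), array([295.457, 139.37 ])]
0.6 1 None
0.6 1 [0.913 0.548 2.336 4.317 0.85  2.853]
0.6 1 None
0.6 -1 None
0.6 -1 [ 0.913  0.548  2.336  4.317  0.85  -0.288]
0.6 -1 None
0.8 1 None
0.8 1 None
0.8 1 None
0.8 -1 None
0.8 -1 None
0.8 -1 None
1.0 1 [ 0.828  0.151  2.221 -0.886  0.585  1.625]
1.0 1 [ 0.727  0.369  2.202 -1.225  0.43   1.92 ]
1.0 1 [ 0.667  0.199  2.082 -0.77   0.559  1.356]
1.0 -1 [ 0.828  0.151  2.221 -0.886  0.585 -1.517]
1.0 -1 [ 0.727  0.369  2.202 -1.225  0.43  -1.222]
1.0 -1 [ 0.667  0.199  2.082 -0.77   0.559 -1.786]
9.7917
```

View pics/open.png

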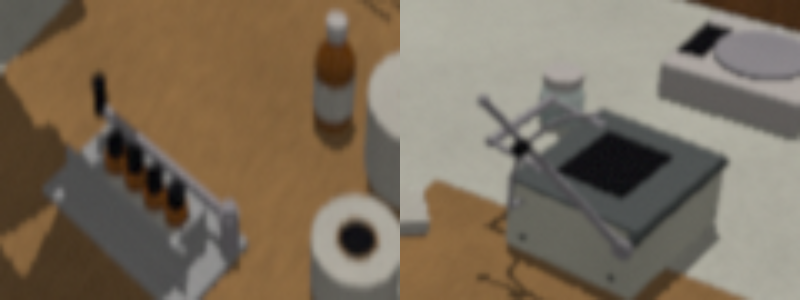

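The keeper bar has stayed shut and the lid is down. The projected bar position matches both views to about 2 px. I'll grasp the bar with the tool pointing straight down, closing across it.

```bash
cat >> h.py <<'E'
M=np.array([.489,.266,.102]); H=M+.22*XC-.014*UP
def lidpose(a,dz=-.003): return (H-(.22*np.cos(a)-.014*np.sin(a))*XC+(.22*np.sin(a)+.014*np.cos(a)+dz)*UP).tolist()
def st(n): o=get_obs(); print(n,round(o["time_s"],2),np.array(o["position"]),np.array(o["wrist_force"]),round(o["gripper_width"],4),round(o["grip_force"],1))
E
python3 - <<'E'
from h import *
np.set_printoptions(precision=3,suppress=True)
p=get_obs()["position"]; 
c=[]
for f in(1,-1):
    q=tool(np.pi/2,f)[1]; js=[kinematics.solve_ik(P,q) for P in ((M+[0,0,.22]).tolist(),lidpose(0),lidpose(.53))]; print(js); c.append((abs(js[0][5]),f))
f=min(c)[1]; q=tool(np.pi/2,f)[1]
bot.servo_line([p[0],p[1],.32],None,.25)
bot.reach((M+[0,0,.22]).tolist(),q); bot.servo_line((M+[0,0,.1]).tolist(),q,.15); st("above")
d=vision.read_camera("scene"); save(d,"ab2.png",(240,70,400,190),3.5)
E
```

```text
[array([ 0.496,  0.182,  1.695, -0.   ,  1.264,  0.581]), array([ 0.496,  0.436,  1.898, -0.   ,  0.807,  0.581]), array([ 0.461,  0.337,  1.753, -0.   ,  1.052,  0.546])]
[array([ 0.496,  0.182,  1.695, -0.   ,  1.264, -2.561]), array([ 0.496,  0.436,  1.898, -0.   ,  0.807, -2.561]), array([ 0.461,  0.337,  1.753, -0.   ,  1.052, -2.596])]
above 13.47 [0.49  0.266 0.203] [-0.257 -0.091  0.017] 0.0402 0.0
```

View pics/ab2.png

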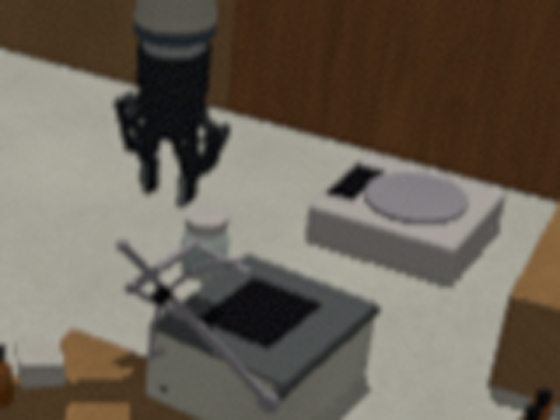

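The fingers at (150,190) and (185,200) straddle the bar, which runs (130,288)–(205,245) below them. I'll descend, grip and lift along the lid's arc.

```bash
python3 - <<'E'
from h import *
import pickle
np.set_printoptions(precision=3,suppress=True)
q=tool(np.pi/2,1)[1]
bot.servo_line(lidpose(0),q,.1); st("down")
hand.move_gripper(0,60); st("grip")
if get_obs()["gripper_width"]>.008:
    for a in np.linspace(0,.525,7)[1:]:
        bot.servo_line(lidpose(a),q,.07); st(round(a,3))
bot.dwell(.5); st("hold")
d=vision.read_camera("scene"); t=vision.read_camera("top"); pickle.dump((d,t),open("c2.pkl","wb"))
cv2.imwrite("pics/held.png",np.hstack([cv2.resize(d["frame"][105:195,250:370],(400,300)),cv2.resize(t["frame"][110:215,120:260],(400,300))])[:,:,::-1])
E
```

```text
down 14.7 [0.489 0.266 0.1  ] [ 1.02   0.018 -0.114] 0.0403 0.0
grip 15.08 [0.488 0.266 0.099] [-6.825  3.02   3.729] 0.0098 58.4
0.088 15.51 [0.49  0.266 0.118] [-4.967  4.423 -3.652] 0.0096 58.4
0.175 15.93 [0.493 0.266 0.137] [-6.16   4.445 -3.552] 0.01 58.4
0.262 16.36 [0.498 0.265 0.155] [-7.635  4.747 -1.946] 0.01 58.4
0.35 16.78 [0.504 0.265 0.173] [-9.364  5.659 -1.879] 0.0098 58.4
0.438 17.21 [0.512 0.264 0.19 ] [-11.331   5.102  -0.489] 0.0103 58.5
0.525 17.63 [0.522 0.263 0.207] [-14.967   5.022   2.305] 0.0099 58.6
hold 18.13 [0.521 0.263 0.207] [-15.026   5.581   3.583] 0.0104 58.6
```

View pics/held.png

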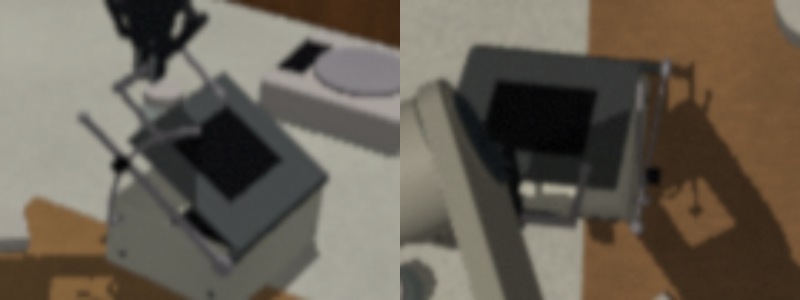

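The lid is up. In the held view its near edge runs (240,258)–(133,140), close to parallel with the pointer (222,265)–(85,118). I'll check the angle by triangulating.

```bash
python3 - <<'E'
from h import *
import pickle
np.set_printoptions(precision=4,suppress=True)
d,t=pickle.load(open("c2.pkl","rb"))
S=lambda x,y:(250+(x+.5)*.3-.5,105+(y+.5)*.3-.5); T=lambda x,y:(120+(x-399.5)*.35-.5,110+(y+.5)*.35-.5)
def ang(p,off): v=p-H; x=-v@XC; return np.arctan2(v[2],x)-off
p,e=tri(t,T(577,222),d,S(118,87)); print("bar end",p,e,"lid",ang(p,np.arctan2(.014,.22)),"y off",(p-H)@YV,"r",np.hypot((p-H)@XC,p[2]-.088))
tip,e1=tri(t,T(637,227),d,S(85,118)); ph,e2=tri(t,T(665,68),d,S(222,265)); v=tip-ph
print("tip",tip,e1,"ph",ph,e2,"slope",np.arctan2(v[2],-v@XC))
g=np.array(get_obs()["position"])+[0,0,.003]; print("from gripper",ang(g,np.arctan2(.014,.22)),"cmd",lidpose(.525))
# predicted scene pixels of bar ends and mid for lid angles
for a in(.45,.525,.6): print(a,proj(d,np.array(lidpose(a,0))-.064*YV),proj(t,np.array(lidpose(a,0))-.064*YV))
print("seen",S(118,87),T(577,222))
E
```

```text
bar end [0.518  0.1992 0.2077] 0.003824715101680026 lid 0.5097979598147216 y off -0.06405495134252655 r 0.22070976976970558
tip [0.514  0.1412 0.1964] 0.00269145632412847 ph [0.6967 0.1271 0.0884] 0.0001962864175182507 slope 0.532846971582363
from gripper 0.5114767627526161 cmd [0.5255134119494705, 0.2628888637196401, 0.20738139621095672]
0.45 [282.9625 133.0327] [181.704  189.3778]
0.525 [285.0193 130.3522] [181.1096 186.0288]
0.6 [287.3426 127.8788] [180.5867 182.2418]
seen (285.05, 130.75) (181.625, 187.375)
```

```bash
python3 - <<'E'
from h import *
st("final"); print(hand_in())
E
```

```text
final 18.23 [0.52135889 0.26341054 0.20654052] [-14.22071104   5.53605641   2.5027667 ] 0.01 58.6
the job is handed in; nothing more can be done
None
```

The job is handed in at 18.2 s, though the hand-in gave no verdict: the keeper bar is shut with all four vials standing, and the gripper holds the lid at about 0.51 rad against the pointer's 0.53 (limit 0.09 apart).

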